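Refit and lock the filter hatch cover of a fettling dust box

TASK

The filter hatch of the dust box is open and its cover has been pushed under the drying rack. Get the cover out, fit it flush in the hatch, then turn its wing a quarter turn clockwise until it drops into its locked detent, and let go. Leave the pots standing where they are.

Things in the scene. Friction and masses are not known exactly. Their poses are not given: they have to be found in the camera images.
- dustbox: Fixed grey steel downdraft box, 320 (its x) x 380 (its y) x 90 mm high, origin on the bench under its centre. Its -y half has a flat suction grille (top 93 mm up) with the lidded pot on it, its +y half the open filter hatch. It stands at the robot's left or right, turned a little; the rack is on the other side.
- hatch (a point): Centre of the hatch opening, level with the box's top (90 mm up), axes of the box. Opening 134 (x) x 88 mm (y) through a 6 mm deck, hollow below for 45 mm. Round it a steel curb 6 mm high, 8 mm wide, 156 x 110 mm inside: the cover's plate lies on the deck within the curb, 3 mm spare on each side, either way round (180 degrees).
- rack: Fixed slatted drying rack, slat underside 74 mm and top 84 mm up, on four corner legs (272 mm free between them). Origin on the bench 50 mm ahead of the middle of its front edge: the rack fills x 50 to 272 mm, y -160 to 160 mm in its own axes. Its open front faces its -x, towards the robot.
- cover: Loose aluminium hatch cover with its wing, 0.4 to 0.65 kg. Origin at its underside: it stands on two end flanges (4 mm thick, 80 mm wide along y, at x +-62 mm, 24 mm high) under the plate. At the start its wing is under the rack and its bow-handle end (-x) sticks out of the rack's front by about 55 to 70 mm. It stays put when let go.
- cover_mid (a point): Centre of the cover's plate (150 (x) x 104 (y) x 4 mm), mid thickness, 26 mm above the cover's origin; axes of the cover. On the bench it is 26 mm up; seated in the hatch it is 2 mm above hatch, the flanges inside the opening.
- bow_handle (a point): Middle of the round grip bar of the bow handle at the cover's -x end, 64 mm from the centre: bar 10 mm thick, along the cover's y, 58 mm clear between its legs, its centre 30 mm above the plate's top; 58 mm up on the bench.
- wing_grip (a point): Middle of the black wing on the cover's centre: an upright blade 56 mm long (this point's y), 12 mm thick (x), top 13 mm above this point, plate's top 24 mm below it (52 mm up on the bench). Turns with the wing. The cover may be carried by it. Below the plate it turns a cam bar 112 mm long, 14 mm wide, that passes the opening only when unlocked and reaches under the deck when locked.
- wing (a joint): Angle of the wing on the cover, rad: 0 unlocked (blade across the cover, along its y), grows clockwise seen from above, 1.571 locked (blade lengthwise); stops at -0.06 and 1.63. A sprung follower on the square stud holds it at 0 up to about 0.17 N m; past 0.8 rad it pulls itself on and drops into the locked detent, where it stays. Let go before that it springs back to 0.
- vase_mid (a point): Loose bisque vase, 165 mm tall, 72 mm wide, at half height. Stands beside the space in front of the rack, on either side. To be left alone.
- bowl_mid (a point): Loose bisque bowl, 50 mm tall, 90 mm wide, at half height. Stands on the other side of that space. To be left alone.
- rack_cup_mid (a point): Loose cup on the rack's slats, 75 mm tall, 72 mm wide; point at half height. To be left alone.
- lidded_pot_mid (a point): Loose lidded pot on the dust box's grille, 90 mm tall (top 183 mm up), 74 mm wide; point at half height. To be left alone.
Mind the look-alikes: they are no part of the job. Leave any green look-alike of the cover alone.

How it is judged:
By the outcome, as a careful person would: the job done as asked, in the order asked, and still so for the second after the job is handed in, with the robot touching nothing.
It also fails if it takes over 58 s, if anything falls off the work surface, if the arm or the gripper's body presses on something with over 40 N, if the wrist force passes 120 N, or if a joint passes its speed limit or range.

ROBOT

A 7-joint arm with a two-finger parallel gripper is mounted at the origin on the work surface. World frame = base frame: x ahead of the robot, y to its left, z up, the work surface at z = 0. Lengths are in m, angles in rad, forces in N, time in s.
With the tool pointing down it reaches from about 0.4 to 0.85 m from the base axis. Payload 10.4 kg.
Tool frame: the origin (TCP) lies midway between the tips of the shut fingers; the grasp point (between the pads) lies 19 mm behind it (r.tcp_to_grasp is the z of the grasp point in the tool frame, in m); z points along the fingers, x is the direction in which the jaws open and shut, and the axes are right-handed (so a half turn about z gives the same grasp; the last joint's range is limited). The gripper opens to 87 mm and grips with 3 to 60 N. Pads are 19 mm wide; open, the fingers measure 117 mm over their backs; the gripper's body (75 mm by 190 mm) begins 51 mm behind the grasp point.
Start: joints at [-1.307, 0.332, -0.065, 1.46, 0.022, 1.35, -0.088], TCP at [0.177, 0.6, 0.189] pointing down, gripper open.
Joint ranges: [-2.6, 2.6], [-0.5, 2.12], [-1.47, 1.34], [0.16, 2.42], [-1.27, 4.41], [0.06, 2.06], [-2.6, 2.6]. Speed limits (rad/s): [2.22, 2.22, 2.79, 2.79, 3.14, 3.14, 3.14].

INTERFACE

Orientations are given as a unit quaternion [x, y, z, w].
In Python, from bench import r, camera, close_job gives the robot as it stands. The module is installed in compiled form; this text tells all that it offers.
- The arm moves only by the shell command python3 -m crank 'ROWS' [FORCE]. ROWS is JSON, a list of rows, each an object of numbers: "x", "y", "z": the shift along the tool's x, y, z scaled (see below); "ax", "ay", "az": the turn, a rotation vector about the tool's x, y, z scaled (see below); "claw": the closure, from -1 (fully open) to 1 (shut), so that 0 is half open. A call has exactly 5 rows; each row is the pose to reach, as a shift and turn from the pose commanded when the call began, along the tool's axes at that moment; what a row does not reach only later rows make up. The controller multiplies each number of a shift by 1 m and each number of a turn by 2 rad. A row lasts 1/12 s, in which the tool goes at most 41.7 mm and 7.16 degrees, less where a joint would pass 70% of its speed; a pose out of reach is approached as far as the arm can. A call with a number of a shift or a turn outside -1 to 1 is refused whole. A call with a gripper value outside its range is refused whole. The fingers move at their own pace and stop on an object; FORCE is the grip in N (left out, the last holds). Time passes only in rows, so rows that repeat a pose let the fingers close, or fill a call up. It gives the time, the measured TCP pose, the force and the opening at its end, in the units of the state.
- r.read_state(): the state, without advancing time (a new reading comes with each control period).
- camera(name): name is "side" or "top"; returns a dict with "color" (400x640x3 uint8, blue, green, red), "fx", "fy", "cx", "cy" (pixels), "eye" and "orientation" of the camera in the world. Camera axes: x right, y down, z forward; pixel columns grow to the right and rows downward; lengths in m; the calibration is good to about 2 mm. A picture is of the moment at which its call begins. There is no depth.
- close_job(): hands the job in, once; it reports no verdict.
The state is a dict: "time": time; "joint_positions": joint angles; "joint_vel": joint speeds; "joint_torque": joint torques, N m; "ee_pos": TCP position; "eef_rot": TCP orientation; "ft_force": force on the tool from outside, world axes, zero at the start; "torque": the same for the moment, N m; "width": finger opening in m.
Only numpy, scipy, OpenCV 4.12 (cv2) and the standard library are available. Lean on these libraries where they do the work, as an engineer would, in place of code of your own. Each camera call takes 0.05 s, during which the arm holds its last target. There are 200 camera calls.

## Working session

There is one attempt and no reset: what is moved stays moved. The work goes in short steps, Python scripts to look and compute and a shell command to move; the robot and the scene stay as the last step left them, time stands still between calls to the robot, and variables do not carry over. Pictures are saved under pics/ and viewed, about 8 in all and at most 12, crops included, and the job is handed in when it is done.

```bash
mkdir -p pics; cat > h.py <<'E'
import numpy as np,cv2
from scipy.spatial.transform import Rotation as R
from bench import r,camera
def snap(n,f):
    c=camera(n); cv2.imwrite(f'pics/{f}.png',c['color']); np.save(f'pics/{f}.npy',{k:c[k] for k in c if k!='color'},allow_pickle=True); return c
def cal(f): return np.load(f'pics/{f}.npy',allow_pickle=True).item()
def ray(c,u,v):
    d=np.array([(u-c['cx'])/c['fx'],(v-c['cy'])/c['fy'],1.]); o=c['orientation']
    M=R.from_quat(o).as_matrix() if np.size(o)==4 else np.array(o)
    return np.array(c['eye']),M@d
def onz(c,u,v,z):
    e,d=ray(c,u,v); return e+d*(z-e[2])/d[2]
def proj(c,p):
    o=c['orientation']; M=R.from_quat(o).as_matrix() if np.size(o)==4 else np.array(o)
    q=M.T@(np.array(p)-c['eye']); return q[0]/q[2]*c['fx']+c['cx'],q[1]/q[2]*c['fy']+c['cy']
E
python3 - <<'E'
from h import *
a=snap('top','t0');b=snap('side','s0')
for c in(a,b): print({k:c[k] for k in c if k!='color'})
s=r.read_state();print(s)
E
```

```text
{'fx': 383.9459922585607, 'fy': 383.9459922585607, 'cx': 309.69629447661487, 'cy': 201.8276180265563, 'eye': array([0.38096463, 0.01594035, 1.05354813]), 'orientation': array([ 0.71622202, -0.69626097,  0.03858037, -0.02753609])}
{'fx': 441.875760021699, 'fy': 441.875760021699, 'cx': 316.51253849012954, 'cy': 201.8535450719433, 'eye': array([ 0.14710485, -0.80203176,  0.96221619]), 'orientation': array([ 0.90064453, -0.18445636,  0.07136663, -0.38693939])}
{'time': 0.1, 'joint_positions': array([-1.30661202,  0.33281145, -0.06471771,  1.46085081,  0.02159861,
        1.34989754, -0.08848131]), 'joint_vel': array([ 0.00053283,  0.00032956,  0.00045135, -0.00154307, -0.00100629,
        0.00033501, -0.0005158 ]), 'joint_torque': array([ 1.98977912e-03, -6.24556661e+01,  2.50557752e-02, -3.90710986e+01,
       -6.13876199e-02,  3.65709595e-02,  6.00201565e-05]), 'ee_pos': array([0.17667796, 0.59910423, 0.18793495]), 'eef_rot': array([ 8.00879776e-01,  5.98824832e-01, -4.93882053e-04,  4.00474933e-04]), 'ft_force': array([ 0.02704968, -0.42662551,  0.18853541]), 'torque': array([ 0.03044227, -0.02628183, -0.02375954]), 'width': 0.08707622826593342}
```

View pics/t0.png

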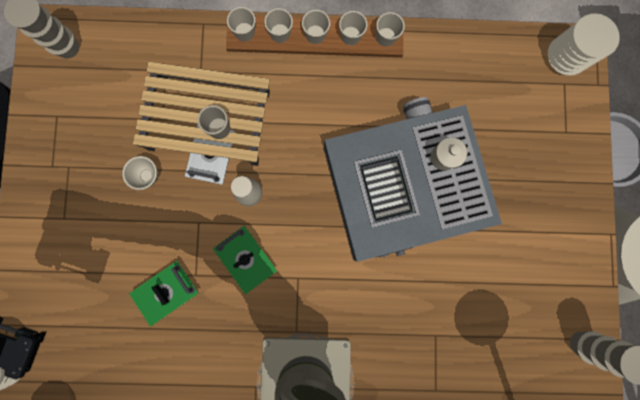

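View pics/s0.png

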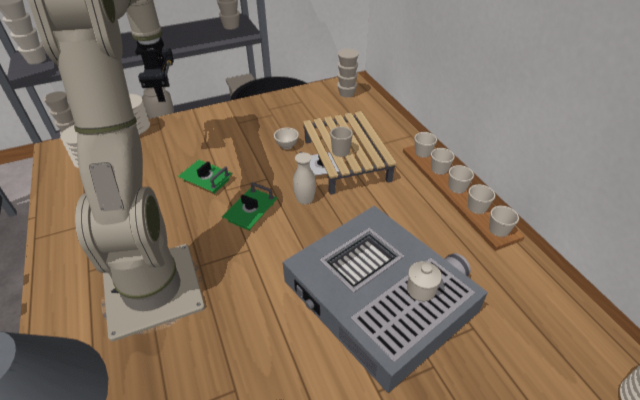

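The top view shows the rack at about (200,110), the white cover's handle end at (207,165), the bowl at (140,173) and the vase at (246,190). The box is at (410,185) with its hatch at (387,187), and there are two green decoys. I'll enlarge the cover and hatch.

```bash
python3 - <<'E'
import cv2,numpy as np
i=cv2.imread('pics/t0.png')
a=cv2.resize(i[130:215,120:270],None,fx=5,fy=5,interpolation=2)[:300]
b=cv2.resize(i[140:235,340:430],None,fx=3.1,fy=3.1,interpolation=2)
s=cv2.imread('pics/s0.png')
c=cv2.resize(s[110:210,270:400],None,fx=3,fy=3,interpolation=2)
o=np.zeros((600,750,3),np.uint8);o[:300,:750]=a[:, :750];o[300:594,:279]=b[:294];o[300:600,300:690]=c
cv2.imwrite('pics/c0.png',o)
E
```

```text
(no output)
```

View pics/c0.png

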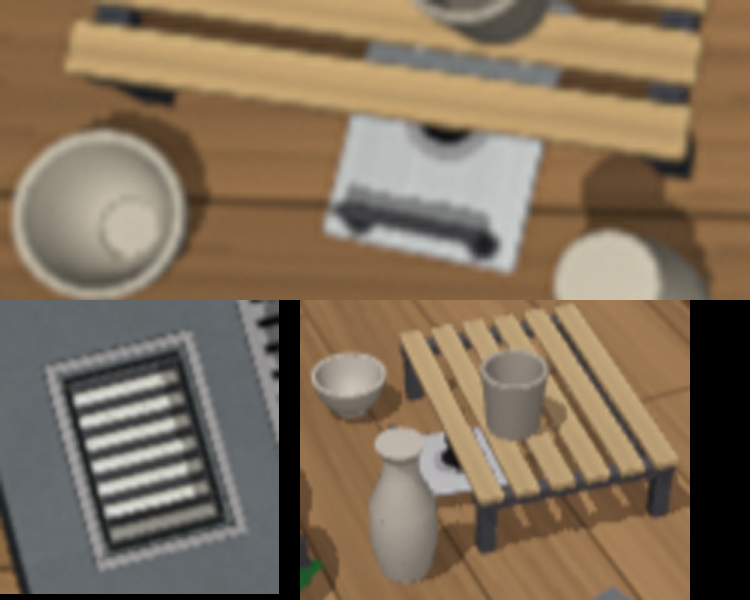

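```bash
python3 - <<'E'
from h import *
c=cal('t0')
P=lambda n,u,v,z:print(n,onz(c,u,v,z).round(4)) or onz(c,u,v,z)
A=lambda u,v:(120+u/5,130+v/5)
L=P('covL',*A(323,235),.028);Rr=P('covR',*A(515,271),.028)
LT=P('edgeL2',*A(352,117),.028);RT=P('edgeR2',*A(542,142),.028)
bl=P('barL',*A(350,214),.058);br=P('barR',*A(486,243),.058)
print('width',np.linalg.norm(L-Rr),'barlen',np.linalg.norm(bl-br))
for p,q in((L,LT),(Rr,RT)): print('yaw',np.degrees(np.arctan2((q-p)[1],(q-p)[0])))
for p,q in((L,Rr),(bl,br)): d=p-q;print('yaw',np.degrees(np.arctan2(d[1],d[0]))-90)
m=(L+Rr)/2;print('mid edge',m,'barmid',(bl+br)/2)
B=lambda u,v:(340+u/3.1,140+(v-300)/3.1)
K=[onz(c,*B(*k),.096)for k in((45,370),(190,332),(243,530),(100,567))]
K=np.array(K);print('hatch',K.mean(0),[np.linalg.norm(K[i]-K[i-1]) for i in range(4)])
for i,j in((3,0),(2,1)):d=K[j]-K[i];print('yaw',np.degrees(np.arctan2(d[1],d[0])))
for i,j in((1,0),(2,3)):d=K[j]-K[i];print('yaw',np.degrees(np.arctan2(d[1],d[0]))-90)
P('rackFL',133,145,.084);P('rackFR',258,162,.084)
P('vasetop',241.5,187,.165);P('bowl',140,172,.05);P('pot',452,150,.18);P('cup',213,120,.159)
s=r.read_state();print(R.from_quat(s['eef_rot']).as_matrix().round(3))
E
```

```text
covL [0.5346 0.3388 0.028 ]
covR [0.5181 0.2352 0.028 ]
edgeL2 [0.5993 0.3269 0.028 ]
edgeR2 [0.5888 0.2241 0.028 ]
barL [0.5415 0.316  0.058 ]
barR [0.5284 0.2446 0.058 ]
width 0.10489473202551454 barlen 0.07262050833919616
yaw -10.372591912096421
yaw -8.945117461918322
yaw -9.001952037411641
yaw -10.427271482556492
mid edge [0.52635051 0.28699579 0.028     ] barmid [0.53497447 0.28027284 0.058     ]
hatch [ 0.51151877 -0.19077247  0.096     ] [np.float64(0.1663526773688761), np.float64(0.12397939923984143), np.float64(0.16760196119172202), np.float64(0.1203539072630221)]
yaw 16.429105399904472
yaw 15.188533674268541
yaw 16.56427215562013
yaw 15.992306641116244
rackFL [0.6046 0.4568 0.084 ]
rackFR [0.5705 0.1369 0.084 ]
vasetop [0.4945 0.1627 0.165 ]
bowl [0.541 0.449 0.05 ]
pot [ 0.594  -0.3247  0.18  ]
cup [0.6537 0.2383 0.159 ]
[[ 0.283  0.959 -0.   ]
 [ 0.959 -0.283 -0.001]
 [-0.001  0.    -1.   ]]
```

```bash
cat > go.py <<'E'
# go.py gx gy gz yaw tilt : shift/turn (scaled) from present pose so that the grasp point is at g
import sys
from h import *
def go(gx,gy,gz,yaw,tilt=0):
    s=r.read_state(); M=R.from_quat(s['eef_rot']).as_matrix()
    a,t=np.radians(yaw),np.radians(tilt); c=np.array([np.cos(a),np.sin(a),0]); k=np.array([0,0,1])
    x=c*np.cos(t)+k*np.sin(t); z=c*np.sin(t)-k*np.cos(t); T=np.stack([x,np.cross(z,x),z],1)
    tcp=np.array([gx,gy,gz])+.019*z
    d=M.T@(tcp-s['ee_pos']); w=R.from_matrix(M.T@T).as_rotvec()
    g=s['ee_pos']-.019*M[:,2]
    print('t',round(s['time'],2),'grasp',g.round(4),'yaw',round(np.degrees(np.arctan2(M[1,0],M[0,0])),1),'w',round(s['width'],4),'F',s['ft_force'].round(1),'q',s['joint_positions'].round(2))
    print('x %.4f y %.4f z %.4f  ax %.4f ay %.4f az %.4f | mm %.0f deg %.0f'%(*d,*(w/2),1e3*np.linalg.norm(d),np.degrees(np.linalg.norm(w))))
go(*map(float,sys.argv[1:]))
E
python3 go.py .536 .283 .15 -9.7 20
```

```text
t 0.1 grasp [0.1767 0.5991 0.2069] yaw 73.6 w 0.0871 F [ 0.  -0.4  0.2] q [-1.31  0.33 -0.06  1.46  0.02  1.35 -0.09]
x -0.2007 y 0.4405 z 0.0561  ax -0.1263 ay 0.1431 az 0.7188 | mm 487 deg 85
```

```bash
python3 -m crank '[{"x":-0.2,"y":0.44,"z":0,"ax":-0.126,"ay":0.143,"az":0.719,"claw":0.4},{"x":-0.2,"y":0.44,"z":0,"ax":-0.126,"ay":0.143,"az":0.719,"claw":0.4},{"x":-0.2,"y":0.44,"z":0,"ax":-0.126,"ay":0.143,"az":0.719,"claw":0.4},{"x":-0.2,"y":0.44,"z":0,"ax":-0.126,"ay":0.143,"az":0.719,"claw":0.4},{"x":-0.2,"y":0.44,"z":0,"ax":-0.126,"ay":0.143,"az":0.719,"claw":0.4}]' 30; python3 go.py .536 .283 .15 -9.7 20
```

```text
time: 0.52
ee_pos: [0.3356, 0.4612, 0.1884]
eef_rot: [0.941, 0.329, 0.079, 0.006]
ft_force: [0.5, 0.7, 0.4]
width: 0.0615
t 0.52 grasp [0.3327 0.4605 0.2072] yaw 38.8 w 0.0615 F [0.5 0.7 0.4] q [-1.19  0.11  0.1   1.74  0.12  1.19 -0.46]
x 0.0402 y 0.2647 z 0.0801  ax -0.0733 ay 0.0823 az 0.4135 | mm 279 deg 49
```

```bash
python3 -m crank '[{"x":0.04,"y":0.265,"z":0.06,"ax":-0.073,"ay":0.082,"az":0.413,"claw":0.4},{"x":0.04,"y":0.265,"z":0.06,"ax":-0.073,"ay":0.082,"az":0.413,"claw":0.4},{"x":0.04,"y":0.265,"z":0.06,"ax":-0.073,"ay":0.082,"az":0.413,"claw":0.4},{"x":0.04,"y":0.265,"z":0.06,"ax":-0.073,"ay":0.082,"az":0.413,"claw":0.4},{"x":0.04,"y":0.265,"z":0.06,"ax":-0.073,"ay":0.082,"az":0.413,"claw":0.4}]'; python3 go.py .536 .283 .15 -9.7 20
```

```text
time: 0.93
ee_pos: [0.4907, 0.3253, 0.1606]
eef_rot: [0.988, 0.03, 0.15, 0.012]
ft_force: [0.5, 0.6, -0.0]
width: 0.0301
t 0.93 grasp [0.4851 0.3256 0.1787] yaw 3.7 w 0.0301 F [ 0.5  0.6 -0. ] q [-1.06  0.09  0.26  1.86  0.24  1.01 -0.85]
x 0.0381 y 0.0452 z 0.0432  ax -0.0200 ay 0.0224 az 0.1116 | mm 73 deg 13
```

```bash
python3 -m crank '[{"x":0.038,"y":0.045,"z":0.02,"ax":-0.02,"ay":0.022,"az":0.112,"claw":0.4},{"x":0.038,"y":0.045,"z":0.043,"ax":-0.02,"ay":0.022,"az":0.112,"claw":0.4},{"x":0.038,"y":0.045,"z":0.043,"ax":-0.02,"ay":0.022,"az":0.112,"claw":0.4},{"x":0.038,"y":0.045,"z":0.043,"ax":-0.02,"ay":0.022,"az":0.112,"claw":0.4},{"x":0.038,"y":0.045,"z":0.043,"ax":-0.02,"ay":0.022,"az":0.112,"claw":0.4}]'; python3 go.py .535 .282 .064 -9.7 20; python3 -c "
from h import *
a=snap('side','s1')['color'];b=snap('top','t1')['color']
o=np.vstack([cv2.resize(a[60:240,220:420],(600,540))[:300*2][:540]]);cv2.imwrite('pics/c1.png',np.hstack([cv2.resize(a[80:220,240:400],(400,350)),cv2.resize(b[90:230,140:300],(400,350))]))"
```

```text
time: 1.35
ee_pos: [0.5409, 0.285, 0.1326]
eef_rot: [0.982, -0.08, 0.172, 0.015]
ft_force: [-0.7, -0.9, 0.1]
width: 0.026
t 1.35 grasp [0.5345 0.286  0.1505] yaw -9.3 w 0.026 F [-0.7 -0.9  0.1] q [-1.02  0.15  0.31  1.87  0.28  0.93 -1.02]
x -0.0283 y 0.0038 z 0.0817  ax -0.0006 ay 0.0011 az 0.0036 | mm 87 deg 0
```

View pics/c1.png

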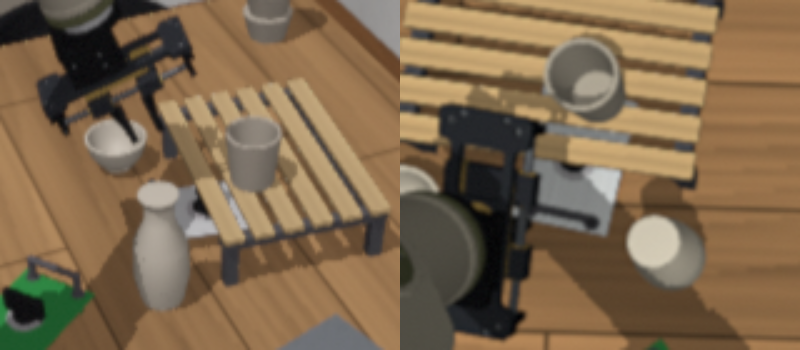

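The body's long side lies along the jaw direction and clears both the cup and the vase. I'll descend onto the bar.

```bash
python3 -m crank '[{"x":-0.014,"y":0.002,"z":0.041,"claw":0.4},{"x":-0.028,"y":0.004,"z":0.07,"claw":0.4},{"x":-0.028,"y":0.004,"z":0.081,"claw":0.4},{"x":-0.028,"y":0.004,"z":0.081,"claw":0.4},{"x":-0.028,"y":0.004,"z":0.081,"claw":0.4}]'; python3 go.py .535 .282 .062 -9.7 20; python3 -m crank '[{"claw":0.7},{"claw":0.9},{"claw":1},{"claw":1},{"claw":1}]' 30;  python3 go.py .43 .30 .062 -9.7 20
```

```text
t 1.45 grasp [0.5346 0.2868 0.1512] yaw -9.2 w 0.0264 F [ 0.3 -0.3 -0. ] q [-1.02  0.14  0.31  1.87  0.28  0.93 -1.02]
x -0.0293 y 0.0047 z 0.0843  ax -0.0013 ay 0.0007 az 0.0037 | mm 89 deg 0
t 1.45 grasp [0.5346 0.2868 0.1512] yaw -9.2 w 0.0264 F [ 0.3 -0.3 -0. ] q [-1.02  0.14  0.31  1.87  0.28  0.93 -1.02]
x -0.1294 y 0.0038 z 0.0480  ax -0.0013 ay 0.0007 az 0.0037 | mm 138 deg 0schema error: expected keys x, y, z, ax, ay, az, claw
schema error: expected keys x, y, z, ax, ay, az, claw
```

All seven keys are required, so I'll retype the rows.

```bash
python3 -m crank '[{"x":-0.014,"y":0.002,"z":0.041,"ax":0,"ay":0,"az":0,"claw":0.4},{"x":-0.028,"y":0.004,"z":0.07,"ax":0,"ay":0,"az":0,"claw":0.4},{"x":-0.028,"y":0.004,"z":0.083,"ax":0,"ay":0,"az":0,"claw":0.4},{"x":-0.028,"y":0.004,"z":0.083,"ax":0,"ay":0,"az":0,"claw":0.4},{"x":-0.028,"y":0.004,"z":0.083,"ax":0,"ay":0,"az":0,"claw":0.4}]'; python3 go.py .535 .282 .062 -9.7 20; python3 -m crank '[{"x":0,"y":0,"z":0,"ax":0,"ay":0,"az":0,"claw":0.7},{"x":0,"y":0,"z":0,"ax":0,"ay":0,"az":0,"claw":1},{"x":0,"y":0,"z":0,"ax":0,"ay":0,"az":0,"claw":1},{"x":0,"y":0,"z":0,"ax":0,"ay":0,"az":0,"claw":1},{"x":0,"y":0,"z":0,"ax":0,"ay":0,"az":0,"claw":1}]' 30;  python3 go.py .428 .30 .062 -9.7 20
```

```text
time: 1.87
ee_pos: [0.5426, 0.2807, 0.0456]
eef_rot: [0.982, -0.08, 0.172, 0.015]
ft_force: [0.8, 0.6, 0.7]
width: 0.0261
t 1.87 grasp [0.5362 0.2818 0.0635] yaw -9.3 w 0.0261 F [0.8 0.6 0.7] q [-1.    0.25  0.32  1.96  0.28  0.74 -1.06]
x -0.0016 y -0.0000 z 0.0010  ax -0.0006 ay 0.0008 az 0.0032 | mm 2 deg 0
time: 2.28
ee_pos: [0.5428, 0.2802, 0.0456]
eef_rot: [0.982, -0.081, 0.172, 0.014]
ft_force: [-0.1, -0.1, -0.4]
width: 0.0034
t 2.28 grasp [0.5364 0.2813 0.0635] yaw -9.4 w 0.0034 F [-0.1 -0.1 -0.4] q [-1.    0.25  0.32  1.96  0.28  0.74 -1.06]
x -0.1039 y -0.0007 z -0.0361  ax -0.0008 ay 0.0006 az 0.0025 | mm 110 deg 0
```

The jaws closed to 3 mm, so they missed the bar. I'll look.

```bash
python3 -c "
from h import *
a=snap('side','s2')['color'];b=snap('top','t2')['color']
cv2.imwrite('pics/c2.png',np.hstack([cv2.resize(a[110:210,260:360],(400,400),interpolation=2),cv2.resize(b[120:220,150:250],(400,400),interpolation=2)]))
c=cal('s2');print(proj(c,[.5364,.2813,.0635]),proj(cal('t2'),[.5364,.2813,.0635]))"; python3 go.py .535 .282 .062 -9.7 20
```

```text
(np.float64(301.8557117857081), np.float64(158.3523690622913)) (np.float64(202.6835183580583), np.float64(174.80361168258702))
t 2.38 grasp [0.5363 0.2811 0.0632] yaw -9.4 w 0.0012 F [-0.  -0.6 -0.5] q [-1.    0.25  0.32  1.96  0.28  0.74 -1.06]
x -0.0017 y -0.0006 z 0.0006  ax -0.0006 ay 0.0007 az 0.0025 | mm 2 deg 0
```

View pics/c2.png

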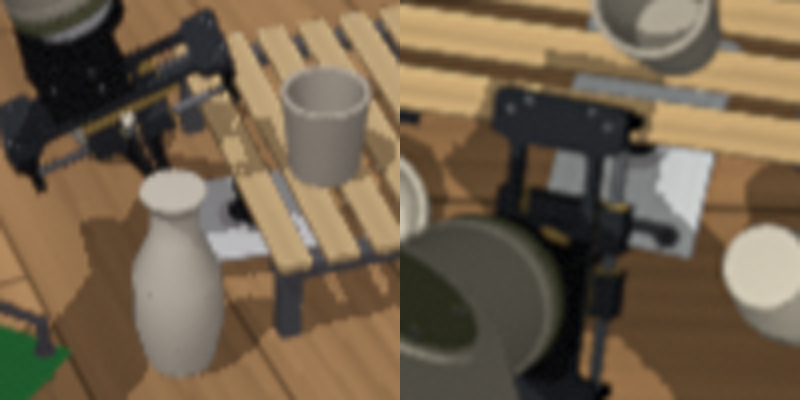

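```bash
python3 -c "
from h import *
c=cal('s2');t=cal('t0')
for n,p in dict(wing=[.600,.274,.052],wingtop=[.600,.274,.065],plateR=[.518,.235,.028],bar=[.535,.280,.058],barR=[.528,.2446,.058],tcp=[.5426,.2807,.0456],vasetop=[.4945,.1627,.165]).items(): print(n,np.round(proj(c,p),1),np.round(proj(t,p),1), 'side crop',((np.array(proj(c,p))-[260,110])*4).round())
"
python3 -m crank '[{"x":0.028,"y":-0.003,"z":-0.04,"ax":0,"ay":0,"az":0,"claw":0.4},{"x":0.028,"y":-0.003,"z":-0.083,"ax":0,"ay":0,"az":0,"claw":0.4},{"x":0.0,"y":-0.04,"z":-0.083,"ax":0,"ay":0,"az":0,"claw":0.4},{"x":-0.04,"y":-0.08,"z":-0.083,"ax":0,"ay":0,"az":0,"claw":0.4},{"x":-0.07,"y":-0.08,"z":-0.083,"ax":0,"ay":0,"az":0,"claw":0.4}]'
python3 -c "
from h import *
a=snap('side','s3')['color'];b=snap('top','t3')['color']
cv2.imwrite('pics/c3.png',np.hstack([cv2.resize(a[90:210,250:370],(400,400),interpolation=2),cv2.resize(b[140:200,170:230],(400,400),interpolation=2)]))
print(proj(cal('s3'),r.read_state()['ee_pos']),proj(cal('t3'),r.read_state()['ee_pos']))
"
```

```text
wing [320.5 157.5] [207.9 151.8] side crop [242. 190.]
wingtop [320.5 154.4] [206.7 150.7] side crop [242. 178.]
plateR [302.2 176.4] [223.1 184.3] side crop [169. 266.]
bar [301.7 160. ] [203.7 175.7] side crop [167. 200.]
barR [303.6 166.8] [217.2 178.8] side crop [175. 227.]
tcp [303.9 162.3] [204.8 173.6] side crop [175. 209.]
vasetop [302.  157.4] [241.5 187. ] side crop [168. 190.]
time: 2.8
ee_pos: [0.4675, 0.3764, 0.1028]
eef_rot: [0.981, -0.081, 0.174, 0.012]
ft_force: [-0.5, 2.0, -0.9]
width: 0.0234
(np.float64(269.6853273603146), np.float64(139.55542320094582)) (np.float64(158.71292493737081), np.float64(201.71169517242666))
```

View pics/c3.png

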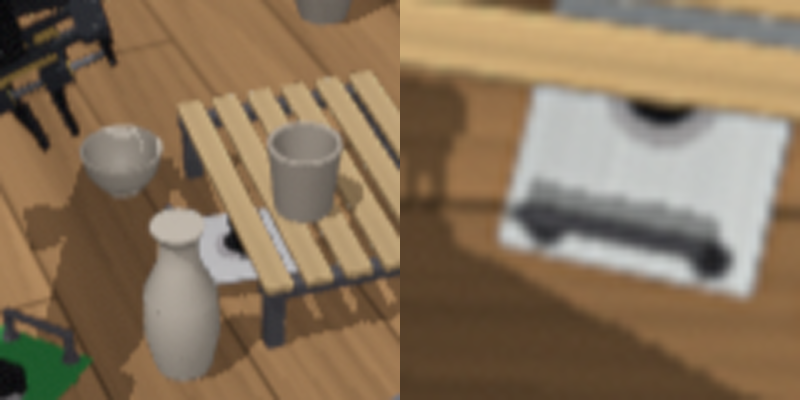

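```bash
cat > v.py <<'E'
from h import *
import sys
o=[]
def tip(f):
    a=snap('side',f)['color'].copy();s=r.read_state();c=cal(f);M=R.from_quat(s['eef_rot']).as_matrix()
    p=s['ee_pos'];u=proj(c,p);a=cv2.resize(a[100:160,230:300],None,fx=5.7,fy=5.7,interpolation=2)
    for k,col in((0,(0,0,255)),(-.019,(0,255,0))):
        q=(np.array(proj(c,p+k*M[:,2]))-[230,100])*5.7;cv2.circle(a,tuple(int(v) for v in q),3,col,-1)
    print(p,s['width']);cv2.imwrite(f'pics/{f}m.png',a)
tip(sys.argv[1])
E
python3 v.py s4
python3 -m crank '[{"x":0,"y":0,"z":0,"ax":0,"ay":0,"az":0,"claw":1},{"x":0,"y":0,"z":0,"ax":0,"ay":0,"az":0,"claw":1},{"x":0,"y":0,"z":0,"ax":0,"ay":0,"az":0,"claw":1},{"x":0,"y":0,"z":0,"ax":0,"ay":0,"az":0,"claw":1},{"x":0,"y":0,"z":0,"ax":0,"ay":0,"az":0,"claw":1}]' >/dev/null
python3 v.py s5; python3 -c "
from h import *
cv2.imwrite('pics/c5.png',np.hstack([cv2.imread('pics/s4m.png'),cv2.imread('pics/s5m.png')]))"
```

```text
[0.46331909 0.37454063 0.09927805] 0.025890161239794093
[0.46711142 0.3718554  0.10073762] 0.0020484860692545166
```

View pics/c5.png

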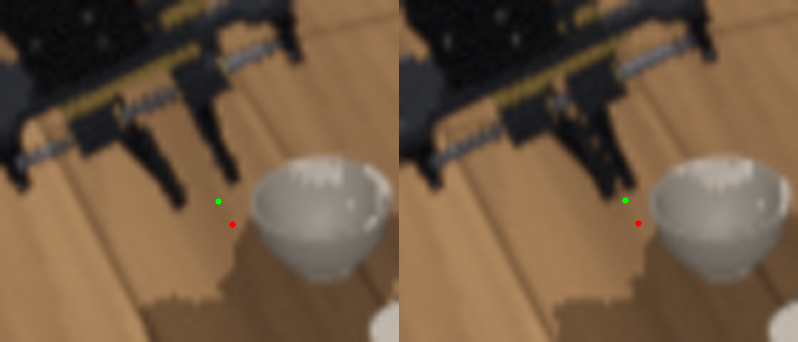

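```bash
python3 -c "
from h import *
print(r.tcp_to_grasp); c=cal('s5')
for z in (.1007,.11,.12,.127,.135): print(onz(c,268.9,133.,z))
s=r.read_state();print(s['ee_pos'],R.from_quat(s['eef_rot']).as_matrix()[:,2])
t=cal('t3')
for q in((201.1,174.8),): print('bar',onz(t,*q,.058))
"
```

```text
-0.0187
[0.46882074 0.41065152 0.1007    ]
[0.46534784 0.3975607  0.11      ]
[0.46161354 0.38348455 0.12      ]
[0.45899953 0.37363124 0.127     ]
[0.45601209 0.36237032 0.135     ]
[0.46711142 0.3718554  0.10073762] [ 0.33584545 -0.05672541 -0.94020746]
bar [0.53714855 0.28688562 0.058     ]
```

The side view, with reported TCP marked red, shows the real tips about 27 mm behind it along the tool axis. The offset is purely axial, and the missed bar agrees with it. I'll correct for this.

```bash
sed -i 's/\.019\*/.046*/g' go.py; python3 go.py .5365 .285 .12 -9.7 20; python3 go.py .5365 .285 .061 -9.7 20
```

```text
t 3.42 grasp [0.4517 0.3745 0.144 ] yaw -9.5 w 0.002 F [-0.4 -0.6 -0.2] q [-1.16  0.19  0.24  1.89  0.33  0.93 -1.28]
x 0.0844 y 0.0743 z 0.0561  ax -0.0003 ay 0.0008 az 0.0020 | mm 126 deg 0
t 3.42 grasp [0.4517 0.3745 0.144 ] yaw -9.5 w 0.002 F [-0.4 -0.6 -0.2] q [-1.16  0.19  0.24  1.89  0.33  0.93 -1.28]
x 0.0643 y 0.0743 z 0.1116  ax -0.0003 ay 0.0008 az 0.0020 | mm 149 deg 0
```

```bash
python3 -m crank '[{"x":0.03,"y":0.028,"z":0.01,"ax":0,"ay":0,"az":0,"claw":0.4},{"x":0.06,"y":0.052,"z":0.03,"ax":0,"ay":0,"az":0,"claw":0.4},{"x":0.084,"y":0.074,"z":0.05,"ax":0,"ay":0,"az":0,"claw":0.4},{"x":0.084,"y":0.074,"z":0.056,"ax":0,"ay":0,"az":0,"claw":0.4},{"x":0.084,"y":0.074,"z":0.056,"ax":0,"ay":0,"az":0,"claw":0.4}]'; python3 go.py .5365 .285 .061 -9.7 20
```

```text
time: 3.83
ee_pos: [0.5525, 0.2795, 0.0754]
eef_rot: [0.981, -0.083, 0.172, 0.016]
ft_force: [-1.7, -0.0, 0.0]
width: 0.024
t 3.83 grasp [0.5371 0.2823 0.1187] yaw -9.7 w 0.024 F [-1.7 -0.   0. ] q [-0.99  0.23  0.32  1.91  0.27  0.8  -1.03]
x -0.0205 y -0.0029 z 0.0539  ax 0.0015 ay 0.0011 az 0.0003 | mm 58 deg 0
```

```bash
python3 -m crank '[{"x":-0.01,"y":-0.002,"z":0.027,"ax":0,"ay":0,"az":0,"claw":0.4},{"x":-0.02,"y":-0.003,"z":0.045,"ax":0,"ay":0,"az":0,"claw":0.4},{"x":-0.02,"y":-0.003,"z":0.054,"ax":0,"ay":0,"az":0,"claw":0.4},{"x":-0.02,"y":-0.003,"z":0.054,"ax":0,"ay":0,"az":0,"claw":0.4},{"x":-0.02,"y":-0.003,"z":0.054,"ax":0,"ay":0,"az":0,"claw":1}]'; python3 -m crank '[{"x":0,"y":0,"z":0,"ax":0,"ay":0,"az":0,"claw":1},{"x":0,"y":0,"z":0,"ax":0,"ay":0,"az":0,"claw":1},{"x":0,"y":0,"z":0,"ax":0,"ay":0,"az":0,"claw":1},{"x":0,"y":0,"z":0,"ax":0,"ay":0,"az":0,"claw":1},{"x":0,"y":0,"z":0,"ax":0,"ay":0,"az":0,"claw":1}]' 30;  python3 go.py .429 .303 .062 -9.7 20
```

```text
time: 4.25
ee_pos: [0.5515, 0.2867, 0.0196]
eef_rot: [0.982, -0.08, 0.172, 0.015]
ft_force: [0.6, -0.3, 0.9]
width: 0.0237
time: 4.67
ee_pos: [0.5526, 0.2869, 0.0207]
eef_rot: [0.981, -0.081, 0.173, 0.014]
ft_force: [0.7, -1.2, 6.4]
width: 0.0089
t 4.67 grasp [0.537  0.2894 0.0639] yaw -9.4 w 0.0089 F [ 0.7 -1.2  6.4] q [-0.99  0.31  0.31  1.95  0.27  0.69 -1.06]
x -0.1029 y 0.0044 z -0.0354  ax -0.0015 ay -0.0002 az 0.0021 | mm 109 deg 0
```

```bash
python3 -m crank '[{"x":-0.019,"y":0,"z":-0.007,"ax":0,"ay":0,"az":0,"claw":1},{"x":-0.042,"y":0,"z":-0.0155,"ax":0,"ay":0,"az":0,"claw":1},{"x":-0.066,"y":0,"z":-0.0243,"ax":0,"ay":0,"az":0,"claw":1},{"x":-0.09,"y":0,"z":-0.033,"ax":0,"ay":0,"az":0,"claw":1},{"x":-0.105,"y":0,"z":-0.0385,"ax":0,"ay":0,"az":0,"claw":1}]'; python3 -m crank '[{"x":0,"y":0,"z":0,"ax":0,"ay":0,"az":0,"claw":1},{"x":0,"y":0,"z":0,"ax":0,"ay":0,"az":0,"claw":1},{"x":0,"y":0,"z":0,"ax":0,"ay":0,"az":0,"claw":0.4},{"x":0,"y":0,"z":0,"ax":0,"ay":0,"az":0,"claw":0.4},{"x":0,"y":0,"z":0,"ax":0,"ay":0,"az":0,"claw":0.4}]';  python3 go.py .429 .303 .14 -9.7 0
```

```text
time: 5.08
ee_pos: [0.4403, 0.3056, 0.0207]
eef_rot: [0.982, -0.08, 0.173, 0.014]
ft_force: [3.1, 0.3, 1.1]
width: 0.0086
time: 5.5
ee_pos: [0.4411, 0.3044, 0.0196]
eef_rot: [0.982, -0.081, 0.172, 0.015]
ft_force: [-0.1, 0.2, 0.4]
width: 0.0211
t 5.5 grasp [0.4256 0.307  0.0628] yaw -9.4 w 0.0211 F [-0.1  0.2  0.4] q [-1.18  0.17  0.29  2.12  0.39  0.73 -1.34]
x 0.0144 y 0.0034 z -0.0740  ax -0.0000 ay -0.1737 az 0.0025 | mm 75 deg 20
```

```bash
python3 -m crank '[{"x":0.01,"y":0,"z":-0.04,"ax":0,"ay":0,"az":0,"claw":0.4},{"x":0.014,"y":0,"z":-0.08,"ax":0,"ay":-0.06,"az":0,"claw":0},{"x":0,"y":-0.04,"z":-0.085,"ax":0,"ay":-0.12,"az":0,"claw":-0.2},{"x":-0.01,"y":-0.08,"z":-0.09,"ax":0,"ay":-0.174,"az":0,"claw":-0.2},{"x":-0.02,"y":-0.12,"z":-0.09,"ax":0,"ay":-0.174,"az":0,"claw":-0.2}]'
python3 -c "
from h import *
b=snap('top','t6')['color'];cv2.imwrite('pics/c6.png',cv2.resize(b[150:230,160:260],(800,640),interpolation=2)[:600])"; python3 go.py .4885 .296 .12 -9.7 0
```

```text
time: 5.92
ee_pos: [0.417, 0.4298, 0.1002]
eef_rot: [0.996, -0.086, -0.002, -0.002]
ft_force: [1.4, -1.2, 0.5]
width: 0.0449
t 5.97 grasp [0.4115 0.4385 0.1429] yaw -9.3 w 0.0474 F [-7.7  3.9 -1.3] q [-1.12  0.35  0.28  1.66 -0.11  1.15 -0.97]
x 0.0992 y 0.1284 z 0.0222  ax -0.0018 ay 0.0014 az 0.0036 | mm 164 deg 0
```

View pics/c6.png

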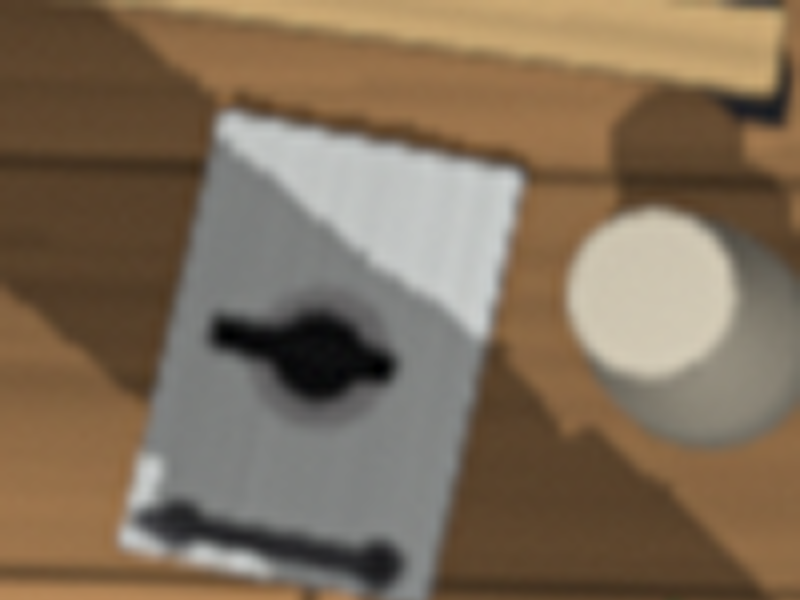

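```bash
python3 -c "
from h import *
c=cal('t6');Q=lambda u,v,z:onz(c,160+u/8,150+v/8,z)
TL,TR,BL,BR=[Q(*k,.028) for k in((220,115),(523,172),(120,545),(433,603))]
print(np.mean([TL,TR,BL,BR],0),np.linalg.norm(TL-TR),np.linalg.norm(TL-BL),np.linalg.norm(TR-BR))
for a,b in((BL,TL),(BR,TR)):d=b-a;print(np.degrees(np.arctan2(d[1],d[0])))
d=TL-TR;print(np.degrees(np.arctan2(d[1],d[0]))-90)
a,b=Q(213,332,.06),Q(395,367,.06);d=a-b;print('wing',(a+b)/2,np.linalg.norm(d),np.degrees(np.arctan2(d[1],d[0]))-90)
"; python3 go.py .492 .295 .14 -10 0
```

```text
[0.48816184 0.29365712 0.028     ] 0.10380659834906864 0.14766731233440156 0.14736392536198997
-9.658277120448899
-8.914740137435507
-9.037525765752747
wing [0.48715951 0.29167825 0.06      ] 0.060059478369639756 -9.266988433497232
t 5.97 grasp [0.4115 0.4385 0.1429] yaw -9.3 w 0.0474 F [-7.7  3.9 -1.3] q [-1.12  0.35  0.28  1.66 -0.11  1.15 -0.97]
x 0.1027 y 0.1288 z 0.0022  ax -0.0018 ay 0.0014 az 0.0062 | mm 165 deg 1
```

```bash
python3 -m crank '[{"x":0.02,"y":0.026,"z":0,"ax":0,"ay":0,"az":0,"claw":0},{"x":0.045,"y":0.058,"z":0,"ax":0,"ay":0,"az":0,"claw":0},{"x":0.07,"y":0.09,"z":0,"ax":0,"ay":0,"az":0,"claw":0},{"x":0.099,"y":0.128,"z":0.005,"ax":0,"ay":0,"az":0,"claw":0},{"x":0.099,"y":0.13,"z":0.01,"ax":0,"ay":0,"az":0,"claw":0}]'; python3 go.py .488 .293 .053 -9.3 0
```

```text
time: 6.38
ee_pos: [0.4925, 0.2773, 0.0876]
eef_rot: [0.996, -0.086, 0.001, 0.002]
ft_force: [0.6, -1.2, 0.3]
width: 0.0436
t 6.38 grasp [0.4925 0.2774 0.1336] yaw -9.9 w 0.0436 F [ 0.6 -1.2  0.3] q [-0.91  0.29  0.37  1.77 -0.11  1.11 -0.68]
x -0.0074 y -0.0150 z 0.0805  ax 0.0016 ay -0.0011 az -0.0054 | mm 82 deg 1
```

```bash
python3 -m crank '[{"x":-0.007,"y":-0.014,"z":0,"ax":0,"ay":0,"az":-0.005,"claw":0},{"x":-0.007,"y":-0.014,"z":0.02,"ax":0,"ay":0,"az":-0.005,"claw":0},{"x":-0.007,"y":-0.014,"z":0.04,"ax":0,"ay":0,"az":-0.005,"claw":0},{"x":-0.007,"y":-0.014,"z":0.04,"ax":0,"ay":0,"az":-0.005,"claw":0},{"x":-0.007,"y":-0.014,"z":0.04,"ax":0,"ay":0,"az":-0.005,"claw":0}]'; python3 go.py .488 .293 .053 -9.3 0
```

```text
time: 6.8
ee_pos: [0.4829, 0.2997, 0.0466]
eef_rot: [0.997, -0.077, -0.001, 0.001]
ft_force: [2.1, -0.3, 0.0]
width: 0.0429
t 6.8 grasp [0.483  0.2998 0.0926] yaw -8.8 w 0.0429 F [ 2.1 -0.3  0. ] q [-0.93  0.34  0.34  1.79 -0.13  1.04 -0.69]
x 0.0062 y 0.0057 z 0.0396  ax 0.0015 ay 0.0010 az 0.0041 | mm 40 deg 1
```

```bash
python3 -m crank '[{"x":0.005,"y":0.005,"z":0.015,"ax":0,"ay":0,"az":0.003,"claw":0},{"x":0.005,"y":0.005,"z":0.03,"ax":0,"ay":0,"az":0.003,"claw":0},{"x":0.005,"y":0.005,"z":0.039,"ax":0,"ay":0,"az":0.003,"claw":0},{"x":0.005,"y":0.005,"z":0.039,"ax":0,"ay":0,"az":0.003,"claw":0},{"x":0.005,"y":0.005,"z":0.039,"ax":0,"ay":0,"az":0.003,"claw":0}]'; python3 go.py .488 .293 .053 -9.3 0;python3 -m crank '[{"x":0,"y":0,"z":0,"ax":0,"ay":0,"az":0,"claw":1},{"x":0,"y":0,"z":0,"ax":0,"ay":0,"az":0,"claw":1},{"x":0,"y":0,"z":0,"ax":0,"ay":0,"az":0,"claw":1},{"x":0,"y":0,"z":0,"ax":0,"ay":0,"az":0,"claw":1},{"x":0,"y":0,"z":0,"ax":0,"ay":0,"az":0,"claw":1}]' 55;  python3 go.py .488 .293 .17 -9.3 0
```

```text
time: 7.22
ee_pos: [0.4879, 0.2947, 0.0089]
eef_rot: [0.997, -0.08, -0.0, 0.0]
ft_force: [0.5, 0.1, 1.5]
width: 0.0433
t 7.22 grasp [0.4879 0.2948 0.0549] yaw -9.2 w 0.0433 F [0.5 0.1 1.5] q [-0.91  0.39  0.34  1.81 -0.15  0.96 -0.66]
x 0.0004 y 0.0017 z 0.0019  ax 0.0004 ay 0.0003 az 0.0011 | mm 3 deg 0
time: 7.63
ee_pos: [0.4879, 0.2946, 0.0086]
eef_rot: [0.997, -0.08, -0.0, 0.0]
ft_force: [0.0, 0.1, -0.6]
width: 0.0182
t 7.63 grasp [0.4879 0.2946 0.0546] yaw -9.2 w 0.0182 F [ 0.   0.1 -0.6] q [-0.91  0.39  0.34  1.82 -0.16  0.96 -0.66]
x 0.0003 y 0.0016 z -0.1154  ax 0.0003 ay 0.0002 az 0.0011 | mm 115 deg 0
```

```bash
python3 -m crank '[{"x":0,"y":0,"z":0,"ax":0,"ay":0,"az":0,"claw":1},{"x":0,"y":0,"z":0,"ax":0,"ay":0,"az":0,"claw":1},{"x":0,"y":0,"z":-0.01,"ax":0,"ay":0,"az":0,"claw":1},{"x":0,"y":0,"z":-0.025,"ax":0,"ay":0,"az":0,"claw":1},{"x":0,"y":0,"z":-0.04,"ax":0,"ay":0,"az":0,"claw":1}]' 55;  python3 -m crank '[{"x":0,"y":0,"z":-0.02,"ax":0,"ay":0,"az":0,"claw":1},{"x":-0.015,"y":0,"z":-0.05,"ax":0,"ay":0,"az":0,"claw":1},{"x":-0.03,"y":0,"z":-0.09,"ax":0,"ay":0,"az":0,"claw":1},{"x":-0.045,"y":0,"z":-0.13,"ax":0,"ay":0,"az":0,"claw":1},{"x":-0.06,"y":0,"z":-0.17,"ax":0,"ay":0,"az":0,"claw":1}]'; python3 go.py .43 .1 .265 5 0
python3 -c "
from h import *
a=snap('side','s7')['color'];b=snap('top','t7')['color']
cv2.imwrite('pics/c7.png',np.hstack([cv2.resize(a[50:200,220:370],(400,400),interpolation=2),cv2.resize(b[100:250,130:280],(400,400),interpolation=2)]))"
```

```text
time: 8.05
ee_pos: [0.4867, 0.2937, 0.0482]
eef_rot: [0.997, -0.08, -0.001, 0.001]
ft_force: [0.1, 0.0, -5.3]
width: 0.0114
time: 8.47
ee_pos: [0.4283, 0.3031, 0.2169]
eef_rot: [0.997, -0.08, -0.001, 0.001]
ft_force: [1.0, 1.4, -4.4]
width: 0.0114
t 8.47 grasp [0.4284 0.3032 0.2629] yaw -9.2 w 0.0114 F [ 1.   1.4 -4.4] q [-1.02  0.09  0.34  1.7  -0.03  1.36 -0.84]
x 0.0341 y 0.2002 z -0.0017  ax 0.0012 ay 0.0010 az -0.1240 | mm 203 deg 14
```

View pics/c7.png

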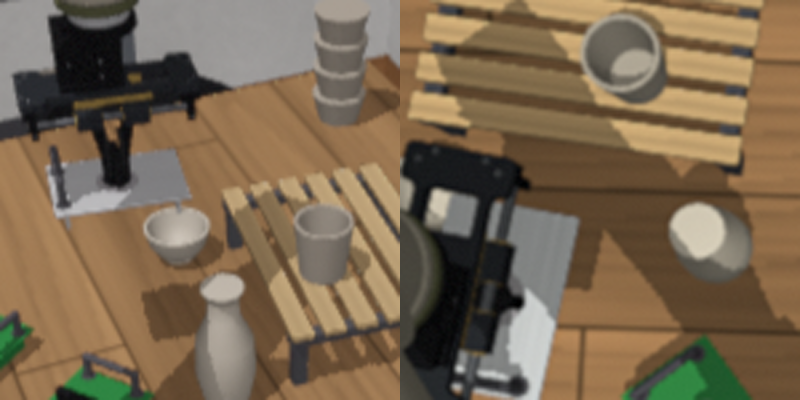

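```bash
python3 -m crank '[{"x":0.006,"y":0.04,"z":0,"ax":0,"ay":0,"az":-0.02,"claw":1},{"x":0.013,"y":0.08,"z":0,"ax":0,"ay":0,"az":-0.05,"claw":1},{"x":0.02,"y":0.12,"z":0,"ax":0,"ay":0,"az":-0.08,"claw":1},{"x":0.027,"y":0.16,"z":0,"ax":0,"ay":0,"az":-0.11,"claw":1},{"x":0.034,"y":0.2,"z":0,"ax":0,"ay":0,"az":-0.124,"claw":1}]'; python3 go.py .49 -.12 .23 16 0
python3 - <<'E'
from h import *
i=cv2.imread('pics/t0.png');c=cal('t0')
x0,y0=345,140
g=i[y0:235,x0:430].astype(int)
print('box',i[220,360],'curb px',[i[int(140+(v-300)/3.1),int(340+u/3.1)].tolist() for u,v in((55,400),(120,350),(215,430),(170,548))])
gr=cv2.cvtColor(i,cv2.COLOR_BGR2GRAY)
up=cv2.resize(gr[y0:235,x0:422],None,fx=4,fy=4,interpolation=cv2.INTER_CUBIC)
for th in(115,125,135):
    m=(up>th).astype(np.uint8)
    cs,_=cv2.findContours(m,cv2.RETR_EXTERNAL,cv2.CHAIN_APPROX_NONE)
    k=max(cs,key=cv2.contourArea);b=cv2.boxPoints(cv2.minAreaRect(k))
    P=np.array([onz(c,x0+(u+.5)/4-.5,y0+(v+.5)/4-.5,.096) for u,v in b])
    e=[P[(j+1)%4]-P[j] for j in range(4)]
    print(th,P.mean(0).round(4),[round(np.linalg.norm(v),4) for v in e],[round(np.degrees(np.arctan2(v[1],v[0]))%90,1) for v in e])
E
```

```text
time: 8.98
ee_pos: [0.4303, 0.0987, 0.2146]
eef_rot: [0.999, 0.046, -0.001, 0.001]
ft_force: [2.5, -0.6, -4.8]
width: 0.0113
t 8.98 grasp [0.4304 0.0988 0.2606] yaw 5.2 w 0.0113 F [ 2.5 -0.6 -4.8] q [-0.86 -0.13  0.49  1.89  0.06  1.37 -0.29]
x 0.0397 y 0.2232 z 0.0308  ax 0.0005 ay 0.0015 az -0.0941 | mm 229 deg 11
box [110 107 102] curb px [[142, 141, 143], [136, 135, 136], [149, 149, 150], [150, 150, 151]]
115 [ 0.5125 -0.1909  0.096 ] [np.float64(0.13), np.float64(0.1764), np.float64(0.1279), np.float64(0.1754)] [np.float64(17.1), np.float64(15.4), np.float64(16.7), np.float64(16.1)]
125 [ 0.5126 -0.1907  0.096 ] [np.float64(0.128), np.float64(0.1746), np.float64(0.1261), np.float64(0.1736)] [np.float64(17.1), np.float64(15.4), np.float64(16.7), np.float64(16.1)]
135 [ 0.5127 -0.1905  0.096 ] [np.float64(0.1264), np.float64(0.1727), np.float64(0.1245), np.float64(0.1718)] [np.float64(17.1), np.float64(15.5), np.float64(16.7), np.float64(16.1)]
```

```bash
python3 -m crank '[{"x":0.006,"y":0.03,"z":0,"ax":0,"ay":0,"az":-0.02,"claw":1},{"x":0.013,"y":0.07,"z":0,"ax":0,"ay":0,"az":-0.04,"claw":1},{"x":0.02,"y":0.11,"z":0.005,"ax":0,"ay":0,"az":-0.06,"claw":1},{"x":0.03,"y":0.15,"z":0.01,"ax":0,"ay":0,"az":-0.08,"claw":1},{"x":0.035,"y":0.19,"z":0.02,"ax":0,"ay":0,"az":-0.094,"claw":1}]';  python3 go.py .5122 -.1892 .19 16.2 0
```

```text
time: 9.4
ee_pos: [0.4832, -0.0872, 0.1958]
eef_rot: [0.99, 0.139, 0.0, 0.0]
ft_force: [2.0, 1.0, -6.2]
width: 0.0115
t 9.4 grasp [ 0.4832 -0.0872  0.2418] yaw 15.9 w 0.0115 F [ 2.   1.  -6.2] q [-0.69  0.    0.79  1.83  0.    1.31  0.38]
x -0.0002 y 0.1060 z 0.0519  ax 0.0003 ay -0.0001 az -0.0023 | mm 118 deg 0
```

```bash
python3 -m crank '[{"x":0,"y":0.03,"z":0.01,"ax":0,"ay":0,"az":-0.002,"claw":1},{"x":0,"y":0.065,"z":0.025,"ax":0,"ay":0,"az":-0.002,"claw":1},{"x":0,"y":0.1,"z":0.04,"ax":0,"ay":0,"az":-0.002,"claw":1},{"x":0,"y":0.106,"z":0.052,"ax":0,"ay":0,"az":-0.002,"claw":1},{"x":0,"y":0.106,"z":0.052,"ax":0,"ay":0,"az":-0.002,"claw":1}]'; python3 -m crank '[{"x":0,"y":0,"z":0,"ax":0,"ay":0,"az":0,"claw":1},{"x":0,"y":0,"z":0,"ax":0,"ay":0,"az":0,"claw":1},{"x":0,"y":0,"z":0,"ax":0,"ay":0,"az":0,"claw":1},{"x":0,"y":0,"z":0,"ax":0,"ay":0,"az":0,"claw":1},{"x":0,"y":0,"z":0,"ax":0,"ay":0,"az":0,"claw":1}]';  python3 go.py .5122 -.1892 .145 16.2 0
python3 -c "
from h import *
a=snap('side','s8')['color'];b=snap('top','t8')['color']
cv2.imwrite('pics/c8.png',np.hstack([cv2.resize(a[180:320,280:420],(400,400),interpolation=2),cv2.resize(b[130:230,340:440],(400,400),interpolation=2)]))"
```

```text
time: 9.82
ee_pos: [0.5091, -0.1901, 0.1405]
eef_rot: [0.991, 0.137, -0.004, 0.001]
ft_force: [-0.6, -0.3, -6.4]
width: 0.0114
time: 10.23
ee_pos: [0.5122, -0.1863, 0.1443]
eef_rot: [0.99, 0.14, 0.0, 0.0]
ft_force: [0.4, 0.6, -6.1]
width: 0.0117
t 10.23 grasp [ 0.5122 -0.1863  0.1903] yaw 16.1 w 0.0117 F [ 0.4  0.6 -6.1] q [-0.5   0.24  0.88  1.77 -0.2   1.22  0.72]
x -0.0008 y 0.0027 z 0.0453  ax 0.0001 ay -0.0001 az -0.0009 | mm 45 deg 0
```

View pics/c8.png

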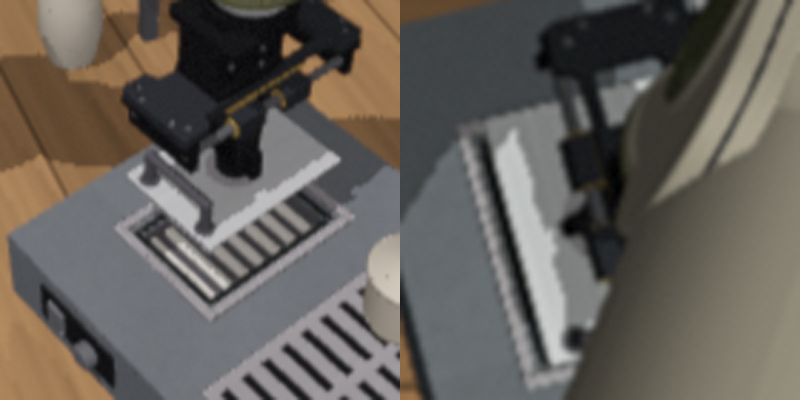

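```bash
python3 - <<'E'
from h import *
c=cal('s8');S=lambda u,v,z:onz(c,280+u/2.857,180+v/2.857,z)
L,B,Rr=[S(*k,.164) for k in((127,178),(212,248),(340,158))]
ctr=(L+Rr)/2
print('side ctr',ctr,np.linalg.norm(L-B),np.linalg.norm(B-Rr));d=Rr-B;print(np.degrees(np.arctan2(d[1],d[0])))
g=np.array([.5122,-.1863]);yaw=np.radians(16.1);ax=np.array([[np.cos(yaw),np.sin(yaw)],[-np.sin(yaw),np.cos(yaw)]])
print('ctr rel grasp in cover axes',ax@(ctr[:2]-g))
t=cal('t8')
for u,v in((497,148),(522,242),(548,345)):
    p=onz(t,340+(u-400)/4,130+v/4,.166); print('top left-edge rel',ax@(p[:2]-g))
# hatch in side view: curb outer corners
H=[S(*k,.096) for k in((115,228),(212,318),(355,215))]
print('hatch side',(H[0]+H[2])/2,np.linalg.norm(H[0]-H[1]),np.linalg.norm(H[1]-H[2]))
E
```

```text
side ctr [ 0.51098485 -0.18878501  0.164     ] 0.09951322928737905 0.1478851172713972
16.79025771644522
ctr rel grasp in cover axes [-0.00185662 -0.00205057]
top left-edge rel [0.05421401 0.05067874]
top left-edge rel [-0.00303127  0.05115978]
top left-edge rel [-0.06483849  0.05246625]
hatch side [ 0.51449502 -0.19271978  0.096     ] 0.1232540939010947 0.16999257925719793
```

```bash
python3 -m crank '[{"x":0.0005,"y":0.0035,"z":0.015,"ax":0,"ay":0,"az":-0.001,"claw":1},{"x":0.0005,"y":0.0035,"z":0.03,"ax":0,"ay":0,"az":-0.001,"claw":1},{"x":0.0005,"y":0.0035,"z":0.036,"ax":0,"ay":0,"az":-0.001,"claw":1},{"x":0.0005,"y":0.0035,"z":0.036,"ax":0,"ay":0,"az":-0.001,"claw":1},{"x":0.0005,"y":0.0035,"z":0.036,"ax":0,"ay":0,"az":-0.001,"claw":1}]'; python3 -m crank '[{"x":0,"y":0,"z":0.004,"ax":0,"ay":0,"az":0,"claw":1},{"x":0,"y":0,"z":0.008,"ax":0,"ay":0,"az":0,"claw":1},{"x":0,"y":0,"z":0.012,"ax":0,"ay":0,"az":0,"claw":1},{"x":0,"y":0,"z":0.016,"ax":0,"ay":0,"az":0,"claw":1},{"x":0,"y":0,"z":0.016,"ax":0,"ay":0,"az":0,"claw":1}]';  python3 go.py .5122 -.1892 .1205 16.2 0
```

```text
time: 10.75
ee_pos: [0.5132, -0.1903, 0.108]
eef_rot: [0.99, 0.14, -0.001, 0.0]
ft_force: [0.8, 0.3, -5.2]
width: 0.0114
time: 11.17
ee_pos: [0.5128, -0.1901, 0.0909]
eef_rot: [0.99, 0.14, -0.001, 0.0]
ft_force: [-0.9, 0.6, -6.0]
width: 0.0116
t 11.17 grasp [ 0.5128 -0.1901  0.1369] yaw 16.2 w 0.0116 F [-0.9  0.6 -6. ] q [-0.46  0.31  0.86  1.83 -0.26  1.12  0.78]
x -0.0002 y -0.0010 z 0.0164  ax 0.0000 ay 0.0010 az -0.0004 | mm 16 deg 0
```

```bash
python3 -m crank '[{"x":0,"y":0,"z":0.003,"ax":0,"ay":0,"az":0,"claw":1},{"x":0,"y":0,"z":0.006,"ax":0,"ay":0,"az":0,"claw":1},{"x":0,"y":0,"z":0.009,"ax":0,"ay":0,"az":0,"claw":1},{"x":0,"y":0,"z":0.012,"ax":0,"ay":0,"az":0,"claw":1},{"x":0,"y":0,"z":0.012,"ax":0,"ay":0,"az":0,"claw":1}]';  python3 go.py .5122 -.1892 .1205 16.2 0; python3 -m crank '[{"x":0,"y":0,"z":0.002,"ax":0,"ay":0,"az":0,"claw":1},{"x":0,"y":0,"z":0.004,"ax":0,"ay":0,"az":0,"claw":1},{"x":0,"y":0,"z":0.005,"ax":0,"ay":0,"az":0,"claw":1},{"x":0,"y":0,"z":0.005,"ax":0,"ay":0,"az":0,"claw":1},{"x":0,"y":0,"z":0.005,"ax":0,"ay":0,"az":0,"claw":1}]';  python3 go.py .5122 -.1892 .1205 16.2 0
```

```text
time: 11.58
ee_pos: [0.5128, -0.1902, 0.0791]
eef_rot: [0.99, 0.14, -0.001, 0.0]
ft_force: [0.1, 0.1, -5.6]
width: 0.0114
t 11.58 grasp [ 0.5129 -0.1902  0.1251] yaw 16.1 w 0.0114 F [ 0.1  0.1 -5.6] q [-0.45  0.33  0.85  1.84 -0.28  1.1   0.79]
x -0.0003 y -0.0012 z 0.0046  ax 0.0001 ay 0.0009 az -0.0005 | mm 5 deg 0
time: 12.0
ee_pos: [0.5132, -0.1904, 0.0748]
eef_rot: [0.99, 0.14, -0.0, 0.0]
ft_force: [0.0, 0.0, -5.3]
width: 0.0114
t 12.0 grasp [ 0.5133 -0.1904  0.1208] yaw 16.1 w 0.0114 F [ 0.   0.  -5.3] q [-0.44  0.34  0.85  1.84 -0.28  1.09  0.79]
x -0.0006 y -0.0014 z 0.0003  ax 0.0003 ay 0.0005 az -0.0005 | mm 2 deg 0
```

No contact yet, and it's right at the seating height. I'll go a few millimetres further until contact.

```bash
python3 -m crank '[{"x":0,"y":0,"z":0.001,"ax":0,"ay":0,"az":0,"claw":1},{"x":0,"y":0,"z":0.002,"ax":0,"ay":0,"az":0,"claw":1},{"x":0,"y":0,"z":0.003,"ax":0,"ay":0,"az":0,"claw":1},{"x":0,"y":0,"z":0.003,"ax":0,"ay":0,"az":0,"claw":1},{"x":0,"y":0,"z":0.003,"ax":0,"ay":0,"az":0,"claw":1}]';  python3 go.py .5122 -.1892 .1205 16.2 0
```

```text
time: 12.42
ee_pos: [0.5134, -0.1904, 0.0743]
eef_rot: [0.99, 0.14, 0.0, -0.001]
ft_force: [-14.3, 5.3, 29.9]
width: 0.0117
t 12.42 grasp [ 0.5134 -0.1905  0.1203] yaw 16.1 w 0.0117 F [-14.3   5.3  29.9] q [-0.44  0.34  0.85  1.84 -0.29  1.09  0.8 ]
x -0.0008 y -0.0015 z -0.0002  ax -0.0005 ay -0.0002 az -0.0006 | mm 2 deg 0
```

```bash
python3 -m crank '[{"x":0,"y":0,"z":-0.002,"ax":0,"ay":0,"az":0,"claw":1},{"x":0,"y":0,"z":-0.002,"ax":0,"ay":0,"az":0.02,"claw":1},{"x":0,"y":0,"z":-0.002,"ax":0,"ay":0,"az":0.08,"claw":1},{"x":0.0005,"y":0,"z":-0.002,"ax":0,"ay":0,"az":0.14,"claw":1},{"x":0.0005,"y":0.0001,"z":-0.002,"ax":0,"ay":0,"az":0.2,"claw":1}]';  python3 go.py .5128 -.1904 .1205 -73.8 0;python3 -m crank '[{"x":0,"y":0,"z":0,"ax":0,"ay":0,"az":0.06,"claw":1},{"x":0,"y":0,"z":0,"ax":0,"ay":0,"az":0.12,"claw":1},{"x":0.0005,"y":0,"z":0,"ax":0,"ay":0,"az":0.18,"claw":1},{"x":0.0005,"y":0,"z":0,"ax":0,"ay":0,"az":0.24,"claw":1},{"x":0.0008,"y":0.0002,"z":0,"ax":0,"ay":0,"az":0.3,"claw":1}]';  python3 go.py .5128 -.1904 .1205 -73.8 0
```

```text
time: 12.83
ee_pos: [0.5135, -0.1908, 0.0745]
eef_rot: [0.998, -0.062, -0.0, 0.0]
ft_force: [-6.1, 1.6, 6.4]
width: 0.0111
t 12.83 grasp [ 0.5136 -0.1908  0.1205] yaw -7.1 w 0.0111 F [-6.1  1.6  6.4] q [-0.5   0.36  0.93  1.84 -0.33  1.1   0.42]
x -0.0008 y -0.0003 z 0.0000  ax 0.0005 ay 0.0001 az 0.5819 | mm 1 deg 67
time: 13.25
ee_pos: [0.5134, -0.1905, 0.0745]
eef_rot: [0.935, -0.354, -0.001, 0.0]
ft_force: [-11.8, 4.5, 12.4]
width: 0.0116
t 13.25 grasp [ 0.5135 -0.1906  0.1205] yaw -41.5 w 0.0116 F [-11.8   4.5  12.4] q [-0.59  0.42  1.06  1.84 -0.41  1.12 -0.11]
x -0.0005 y 0.0003 z 0.0000  ax 0.0009 ay 0.0010 az 0.2818 | mm 1 deg 32
```

```bash
python3 -m crank '[{"x":0,"y":0,"z":0,"ax":0,"ay":0,"az":0.06,"claw":1},{"x":0,"y":0,"z":0,"ax":0,"ay":0,"az":0.12,"claw":1},{"x":0,"y":0,"z":0,"ax":0,"ay":0,"az":0.18,"claw":1},{"x":0,"y":0,"z":0,"ax":0,"ay":0,"az":0.24,"claw":1},{"x":0,"y":0,"z":0,"ax":0,"ay":0,"az":0.29,"claw":1}]';  python3 -m crank '[{"x":0,"y":0,"z":0,"ax":0,"ay":0,"az":0,"claw":1},{"x":0,"y":0,"z":0,"ax":0,"ay":0,"az":0,"claw":1},{"x":0,"y":0,"z":0,"ax":0,"ay":0,"az":0,"claw":1},{"x":0,"y":0,"z":0,"ax":0,"ay":0,"az":0,"claw":1},{"x":0,"y":0,"z":0,"ax":0,"ay":0,"az":0,"claw":1}]'; python3 go.py .5128 -.1904 .1205 -73.8 0; python3 -c "
from h import *
print(r.read_state()['torque'])"
```

```text
time: 13.67
ee_pos: [0.514, -0.1906, 0.0745]
eef_rot: [0.795, -0.607, -0.001, 0.0]
ft_force: [-8.7, 3.3, 9.6]
width: 0.0117
time: 14.08
ee_pos: [0.5141, -0.1907, 0.0745]
eef_rot: [0.797, -0.605, -0.001, 0.0]
ft_force: [-8.2, 3.0, 10.9]
width: 0.0118
t 14.08 grasp [ 0.5142 -0.1907  0.1205] yaw -74.4 w 0.0118 F [-8.2  3.  10.9] q [-0.67  0.5   1.19  1.85 -0.51  1.15 -0.6 ]
x -0.0006 y 0.0012 z 0.0000  ax 0.0006 ay 0.0002 az -0.0052 | mm 1 deg 1
[ 0.57779962  1.6759197  -0.00627394]
```

```bash
python3 -m crank '[{"x":0,"y":0,"z":0,"ax":0,"ay":0,"az":0,"claw":0.3},{"x":0,"y":0,"z":0,"ax":0,"ay":0,"az":0,"claw":0},{"x":0,"y":0,"z":0,"ax":0,"ay":0,"az":0,"claw":0},{"x":0,"y":0,"z":0,"ax":0,"ay":0,"az":0,"claw":0},{"x":0,"y":0,"z":0,"ax":0,"ay":0,"az":0,"claw":0}]'; python3 -m crank '[{"x":0,"y":0,"z":-0.02,"ax":0,"ay":0,"az":0,"claw":0},{"x":0,"y":0,"z":-0.06,"ax":0,"ay":0,"az":0,"claw":0},{"x":0,"y":0,"z":-0.1,"ax":0,"ay":0,"az":0,"claw":0},{"x":0,"y":0,"z":-0.14,"ax":0,"ay":0,"az":0,"claw":0},{"x":0,"y":0,"z":-0.16,"ax":0,"ay":0,"az":0,"claw":0}]'; python3 go.py .48 .03 .28 -40 0
```

```text
time: 14.5
ee_pos: [0.5147, -0.1907, 0.0738]
eef_rot: [0.797, -0.604, 0.0, 0.001]
ft_force: [0.5, 0.0, -0.1]
width: 0.0369
time: 14.92
ee_pos: [0.5156, -0.1918, 0.2381]
eef_rot: [0.796, -0.605, 0.002, -0.0]
ft_force: [1.2, 0.0, -0.1]
width: 0.0437
t 14.92 grasp [ 0.5154 -0.1917  0.2841] yaw -74.4 w 0.0437 F [ 1.2  0.  -0.1] q [-0.79  0.3   1.3   1.64 -0.29  1.42 -0.76]
x -0.2233 y -0.0252 z 0.0035  ax -0.0009 ay -0.0018 az -0.3006 | mm 225 deg 34
```

```bash
python3 -m crank '[{"x":-0.03,"y":-0.003,"z":0,"ax":0,"ay":0,"az":-0.05,"claw":0},{"x":-0.07,"y":-0.006,"z":0,"ax":0,"ay":0,"az":-0.11,"claw":0},{"x":-0.11,"y":-0.01,"z":0,"ax":0,"ay":0,"az":-0.17,"claw":0},{"x":-0.15,"y":-0.015,"z":0,"ax":0,"ay":0,"az":-0.23,"claw":0},{"x":-0.19,"y":-0.02,"z":0,"ax":0,"ay":0,"az":-0.28,"claw":0}]'; python3 go.py .42 .13 .29 -10 0; python3 -c "
from h import *
a=snap('side','s9')['color'];b=snap('top','t9')['color']
cv2.imwrite('pics/c9.png',np.hstack([cv2.resize(a[200:320,280:400],(400,400),interpolation=2),cv2.resize(b[140:230,340:430],(400,400),interpolation=2)]))"
```

```text
time: 15.33
ee_pos: [0.4841, -0.0125, 0.2338]
eef_rot: [0.931, -0.365, 0.0, -0.001]
ft_force: [1.6, 0.9, -0.4]
width: 0.0437
t 15.33 grasp [ 0.4841 -0.0125  0.2798] yaw -42.9 w 0.0437 F [ 1.6  0.9 -0.4] q [-1.3  -0.15  1.16  1.79  0.13  1.41 -0.91]
x -0.1439 y -0.0609 z -0.0100  ax -0.0008 ay -0.0001 az -0.2867 | mm 157 deg 33
```

View pics/c9.png

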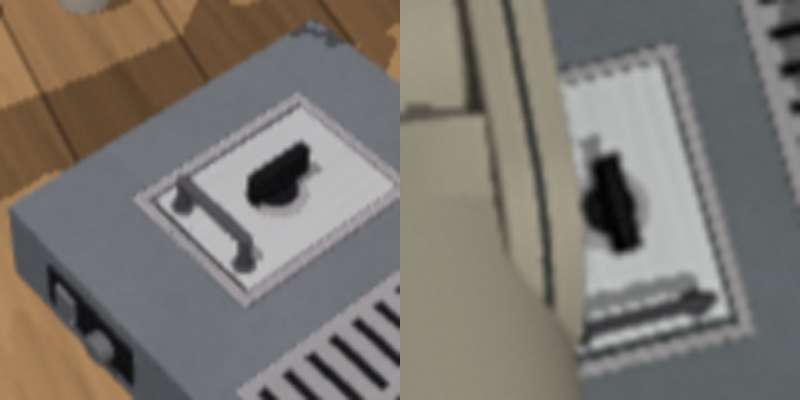

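The plate sits flush inside the curb, with the wing lengthwise at about (288,170) in the side crop and (615,200) in the top crop. Last check: have the pots stayed put?

```bash
python3 - <<'E'
from h import *
a,b=[cv2.cvtColor(cv2.imread(f'pics/{f}.png'),6).astype(np.float32) for f in('s0','s9')]
for n,(x,y,w,h) in dict(vase=(288,150,35,58),bowl=(270,125,34,28),cup=(326,124,30,34),pot=(402,258,44,46),greenA=(178,158,54,34),greenB=(222,180,56,48)).items():
    A,B=a[y:y+h,x:x+w],b[y:y+h,x:x+w]
    print(n,cv2.phaseCorrelate(A-A.mean(),B-B.mean()),round(float(np.abs(A-B).mean()),1))
cv2.imwrite('pics/f9.png',cv2.imread('pics/s9.png'))
E
```

```text
vase ((0.8388761571142496, -0.002339944027333729), 0.2351841573361997) 14.1
bowl ((1.250601107759966, 0.10343887477538871), 0.18676262873190422) 46.5
cup ((-0.3922353336399471, -0.8375959034818479), 0.19909640947977703) 70.8
pot ((0.5425275155654248, 0.004135135337747897), 0.9845673165939473) 2.7
greenA ((0.046879569708064395, 0.010533988310850617), 0.9766457431600908) 2.3
greenB ((0.08348226970234762, -0.1862894281286458), 0.7281070997317632) 23.9
```

View pics/f9.png

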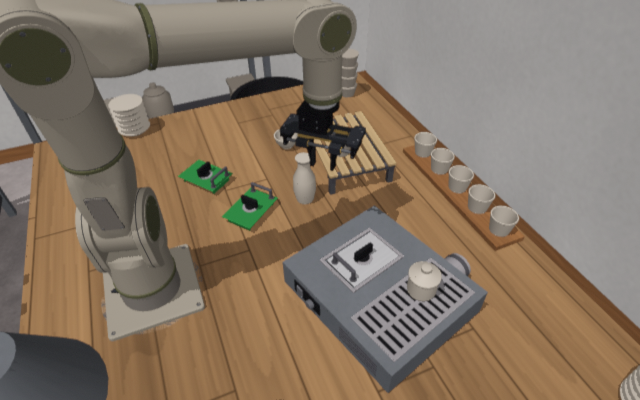

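```bash
python3 - <<'E'
from h import *
from bench import close_job
a,b=[cv2.cvtColor(cv2.imread(f'pics/{f}.png'),6).astype(np.float32) for f in('t0','t9')]
for n,(x,y,w,h) in dict(vase=(228,172,36,36),bowl=(120,153,42,40),cup=(194,100,38,40),pot=(434,133,36,38)).items():
    A,B=a[y:y+h,x:x+w],b[y:y+h,x:x+w]
    print(n,cv2.phaseCorrelate(A-A.mean(),B-B.mean()),round(float(np.abs(A-B).mean()),1))
s=r.read_state();print(s['time'],np.abs(s['joint_vel']).max(),s['ft_force'])
close_job()
E
```

```text
vase ((0.036660210815604444, 0.034629067868795715), 0.9648608775050552) 6.5
bowl ((0.47525330261472476, 0.01179052528724256), 0.9392056645287408) 6.4
cup ((0.015206213888241393, -0.03660860624545137), 0.9514249166846276) 7.1
pot ((0.022168613996960573, 0.043594375160349585), 0.973956498503685) 7.1
15.4333 0.11393483653482628 [ 0.26435955 -0.14023982  0.02426668]
the job is handed in; nothing more can be done
```

The cover is out from under the rack and seated in the hatch. Its wing is turned a quarter turn clockwise and released, and I handed the job in at 15.4 s of the 58 s.

I dragged the cover out by its bow handle, then picked it up by the wing and carried it over the vase to the hatch.

**Last checks**
- **Seating:** the plate met the deck at the predicted height, with the grasp point at 0.120 m. Both cameras show it inside the curb.
- **Wing:** the gripper turned it 90.5°. After release it still lay lengthwise, within about 2° of the cover's edge in the top view, so I take it as locked.
- **Pots:** the vase, cup and lidded pot shifted by less than 0.05 px in the top view. The bowl read 0.5 px, about 1 mm, which I put down to changed shadows, but I did not confirm it.
- **Robot:** it was clear of everything, with contact force near zero.

**What failed or disagreed**
- **First handle grasp:** it closed on nothing. The real fingertips lay about 27 mm behind the reported TCP along the tool axis, seen in the side view. After I corrected for that, the grasps and the seating height agreed.
- **Side view:** a comparison of the lidded pot read a 0.5 px shift where the top view read none. The same comparison was useless for the bowl and cup, which the arm hid, and poor for the vase.

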